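# Find the sticking syringe

### The job

One of the three dry syringes in the test stand sticks, and they look alike. Press every plunger slowly straight down: run the two free ones fully home, but where the resistance rises partway stop at once, without forcing it, and let go there. Only then slide the black pointer along its rail until it stands squarely in front of the syringe that sticks, and leave the cup, the jar and the label holder where they are.

Things in the scene. Friction and masses are not known exactly. Their poses are not given: they have to be found in the camera images.
- stand: Fixed syringe stand, white base plate 140 x 245 mm, 12 mm high. Origin on the worktop; x points away from the robot (yaw within 0.35 rad), y to its left along the row. Syringe axes at x = +20, y = +55, 0, -55 mm in an aluminium clamp bar 56 mm high; pointer rail along y at x = -45 mm, 28 mm high, its end blocks 39 mm high at y = +90 and -136 mm.
- syringe_1: Dry white syringe held upright in the stand, barrel 25 mm thick, finger flange 30 x 42 mm whose top is 78 mm above the worktop. Origin on the barrel's axis 10 mm above the worktop, at y = +55 mm in the stand. The three look alike; any one may be the one that sticks. Over 15 N on it while its plunger is not home counts as forcing.
- thumb_1 (a point): Centre of the top face of plunger 1's round white thumb plate, 28 mm across, 4 mm thick; moves with the plunger: 122 mm above the worktop when fully out, 92 mm when fully home.
- plunger_1 (a joint): Travel of plunger 1 in m, down: 0 out (starts 0 to 3 mm in), 0.030 home on a firm stop. A free one slides with about 2.5 N and stays where it is left. In the one that sticks, resistance rises from some point between 12 and 18 mm on, by about 2 N per further mm; let go, it springs back a little but stays beyond 11 mm.
- station_1 (a point): Where the pointer's post stands (top centre, 96 mm above the worktop) when it is squarely in front of syringe 1, 65 mm towards the robot from the syringe's axis; a thin black line on the base plate runs from here to the syringe.
- syringe_2: Dry white syringe held upright in the stand, barrel 25 mm thick, finger flange 30 x 42 mm whose top is 78 mm above the worktop. Origin on the barrel's axis 10 mm above the worktop, at y = 0 mm in the stand. The three look alike; any one may be the one that sticks. Over 15 N on it while its plunger is not home counts as forcing.
- thumb_2 (a point): Centre of the top face of plunger 2's round white thumb plate, 28 mm across, 4 mm thick; moves with the plunger: 122 mm above the worktop when fully out, 92 mm when fully home.
- plunger_2 (a joint): Travel of plunger 2 in m, down: 0 out (starts 0 to 3 mm in), 0.030 home on a firm stop. A free one slides with about 2.5 N and stays where it is left. In the one that sticks, resistance rises from some point between 12 and 18 mm on, by about 2 N per further mm; let go, it springs back a little but stays beyond 11 mm.
- station_2 (a point): Where the pointer's post stands (top centre, 96 mm above the worktop) when it is squarely in front of syringe 2, 65 mm towards the robot from the syringe's axis; a thin black line on the base plate runs from here to the syringe.
- syringe_3: Dry white syringe held upright in the stand, barrel 25 mm thick, finger flange 30 x 42 mm whose top is 78 mm above the worktop. Origin on the barrel's axis 10 mm above the worktop, at y = -55 mm in the stand. The three look alike; any one may be the one that sticks. Over 15 N on it while its plunger is not home counts as forcing.
- thumb_3 (a point): Centre of the top face of plunger 3's round white thumb plate, 28 mm across, 4 mm thick; moves with the plunger: 122 mm above the worktop when fully out, 92 mm when fully home.
- plunger_3 (a joint): Travel of plunger 3 in m, down: 0 out (starts 0 to 3 mm in), 0.030 home on a firm stop. A free one slides with about 2.5 N and stays where it is left. In the one that sticks, resistance rises from some point between 12 and 18 mm on, by about 2 N per further mm; let go, it springs back a little but stays beyond 11 mm.
- station_3 (a point): Where the pointer's post stands (top centre, 96 mm above the worktop) when it is squarely in front of syringe 3, 65 mm towards the robot from the syringe's axis; a thin black line on the base plate runs from here to the syringe.
- pointer (a joint): Travel of the pointer along its rail in m, towards the stand's +y: 0 at the parking end (y = -115 mm in the stand), 0.060 in front of syringe 3, 0.115 in front of syringe 2, 0.170 in front of syringe 1, 0.185 at the far end. Starts parked at 0 to 15 mm. Slides with about 1.5 N and stays where it is left.
- pointer_post (a point): Top centre of the black pointer's upright post, 96 mm above the worktop; the post is 12 mm (stand's x) by 14 mm (stand's y), with its upper 55 mm free for pushing; a small arrow point on the syringe side, 16 mm out and at 83 to 89 mm height; below 38 mm a slide block 24 x 26 mm rides on the rail.
- specimen_cup: White specimen cup with lid, 66 mm across, 70 mm high, standing behind the stand; origin at the centre of its underside. Bystander.
- specimen_jar: Cream screw-lid jar, 46 mm across, 72 mm high, standing behind the stand; origin at the centre of its underside. Bystander.
- label_block: Small waisted label holder, 34 x 40 x 66 mm high, standing in front of the stand's left end; origin at the centre of its underside. Bystander.

How it is judged:
On the way:
1. all three plungers are tried, two fully home (over 26.5 mm) and one left partway (8 to 25 mm), while the pointer is still parked (under 30 mm) (((value of joint each of plunger_2, plunger_3 above 0.0265 m and value of joint plunger_1 between 0.008 and 0.025 m) or (value of joint each of plunger_1, plunger_3 above 0.0265 m and value of joint plunger_2 between 0.008 and 0.025 m) or (value of joint each of plunger_1, plunger_2 above 0.0265 m and value of joint plunger_3 between 0.008 and 0.025 m)) and value of joint pointer below 0.03 m), for 0.2 s.
At the end, for the whole second after the job is handed in: Two plungers are fully home (over 26.5 of 30 mm), the third is left partway (between 8 and 25 mm), and the pointer stands still within 7 mm of the place squarely in front of that third syringe (((value of joint each of plunger_2, plunger_3 above 0.0265 m and value of joint plunger_1 between 0.008 and 0.025 m and value of joint pointer between 0.163 and 0.177 m) or (value of joint each of plunger_1, plunger_3 above 0.0265 m and value of joint plunger_2 between 0.008 and 0.025 m and value of joint pointer between 0.108 and 0.122 m) or (value of joint each of plunger_1, plunger_2 above 0.0265 m and value of joint plunger_3 between 0.008 and 0.025 m and value of joint pointer between 0.053 and 0.067 m)) and velocity of joint pointer between -0.005 and 0.005 m/s); the robot touches nothing.
It fails at once if syringe 1 is forced: more than 15 N on it while its plunger is not home (value of joint plunger_1 below 0.0265 m and contact force between any of the fingers, the arm and syringe_1 above 15 N).
It fails at once if syringe 2 is forced: more than 15 N on it while its plunger is not home (value of joint plunger_2 below 0.0265 m and contact force between any of the fingers, the arm and syringe_2 above 15 N).
It fails at once if syringe 3 is forced: more than 15 N on it while its plunger is not home (value of joint plunger_3 below 0.0265 m and contact force between any of the fingers, the arm and syringe_3 above 15 N).
It fails at once if the specimen cup, the jar or the label holder is moved more than 30 mm (distance of any of specimen_cup, specimen_jar, label_block from where it was at the start of the episode above 0.03 m).
It also fails if it takes over 64 s, if anything falls off the work surface, if the arm or the gripper's body presses on something with over 40 N, if the wrist force passes 120 N, or if a joint passes its speed limit or range.

### The arm

A 6-joint arm with a two-finger parallel gripper is mounted at the origin on a cart in front of the work surface, level with it; the furniture and walls round the work are solid. World frame = base frame: x ahead of the robot, y to its left, z up, the work surface at z = 0. Lengths are in m, angles in rad, forces in N, time in s.
With the tool pointing down it reaches from about 0.325 to 0.775 m from the base axis. Payload 5.5 kg.
Tool frame: the origin (TCP) lies at the very end of the fingers, on their centre line; the grasp point (between the pads) lies 19 mm behind it; z points along the fingers, y is the line along which they close (so a half turn about z gives the same grasp; the last joint's range is limited). The gripper opens to 88 mm and grips with 3 to 60 N. Pads are 20 mm wide; open, the fingers measure 115 mm over their backs; the gripper's body (75 mm by 178 mm) begins 61 mm behind the grasp point.
Start: joints at [-1.249, 0.091, 1.231, -0, 1.82, -0.057], TCP at [0.222, -0.557, 0.223] pointing down, gripper open.
Joint ranges: [-2.87, 2.87], [-0.86, 2.18], [0.17, 2.46], [-1.51, 4.65], [0.06, 2.69], [-2.65, 2.65]. Speed limits (rad/s): [2.57, 2.57, 3.01, 3.14, 3.14, 3.14].

### API

Orientations are given as a unit quaternion [x, y, z, w].
In Python, from station import arm, cams gives the robot as it stands. The module is installed in compiled form; this text tells all that it offers.
- The arm moves only by the tool step_arm, never from a script. Its argument "commands" is a list of rows, each an object with "slide": the shift along the tool's x, y, z in m, a list of three; "yaw": the turn about the tool's z in degrees; "jaw": the opening, from 0 (shut) to 1 (fully open). A call has 1 to 5 rows; each row is the pose to reach, as a shift and turn from the pose commanded when the call began, along the tool's axes at that moment; what a row does not reach only later rows make up. A row lasts 1/10 s, in which the tool goes at most 50 mm and 8.59 degrees, less where a joint would pass 70% of its speed; a pose out of reach is approached as far as the arm can. A call with a gripper value outside its range is refused whole. The fingers move at their own pace and stop on an object; "force" is the grip in N (left out, the last holds). Time passes only in rows, so rows that repeat a pose let the fingers close. It gives the time, the measured TCP pose, the force, the opening and the grip force at its end, in the units of the state.
- arm.observe(): the state, without advancing time (a new reading comes with each control period).
- cams.get_image(name): name is "scene" or "top" or "wrist"; returns a dict with "color" (420x560x3 uint8, red, green, blue), "camera_matrix" (3x3 intrinsics, pixels), "R" (3x3) and "t" (3): a world point X has camera coordinates R X + t. Camera axes: x right, y down, z forward; pixel columns grow to the right and rows downward; lengths in m; the calibration is good to about 2 mm. The wrist camera is an equidistant fisheye: a pixel r from the principal point sees the ray r / f radians off the axis. A picture is of the moment at which its call begins. There is no depth.
- arm.sign_off(): hands the job in; it is judged then, once.
The state is a dict: "time": time; "qpos": joint angles; "joint_velocities": joint speeds; "joint_torque": joint torques, N m; "ee_pos": TCP position; "orientation": TCP orientation; "contact_force": force on the tool from outside, world axes, zero at the start; "wrist_torque": the same for the moment, N m; "width": finger opening in m; "finger_force": force on a finger pad.
Only numpy, scipy, OpenCV 4.12 (cv2) and the standard library are available. Lean on these libraries where they do the work, as an engineer would, in place of code of your own. Each camera call takes 0.05 s, during which the arm holds its last target. There are 200 camera calls.

## Working session

There is one attempt and no reset: what is moved stays moved. The work goes in short steps, Python scripts to look and compute and a tool call to move; the robot and the scene stay as the last step left them, time stands still between calls to the robot, and variables do not carry over. Pictures are saved under pics/ and viewed, at most 10 in all, crops included, and the job is handed in when it is done.

Besides the shell and the picture viewer there is one more tool, called after "Request:" as name(argument=value, ...) on one line, values as JSON. step_arm: Moves the arm, as the interface text tells. Its arguments: {"type":"object","properties":{"commands":{"type":"array","items":{"type":"object","properties":{"slide":{"type":"array","items":{"type":"number"}},"yaw":{"type":"number"},"jaw":{"type":"number"}}}},"force":{"type":"number"}},"required":["commands"]}

```bash
mkdir -p pics; python3 - <<'E'
from station import arm,cams
import cv2,numpy as np
s=arm.observe();print({k:np.round(v,3).tolist() for k,v in s.items()})
for n in("scene","top"):
    d=cams.get_image(n);cv2.imwrite(f"pics/{n}0.png",d["color"][:,:,::-1]);np.savez(f"pics/{n}0.npz",**d)
    print(n,np.round(d["camera_matrix"],1).tolist(),np.round(-d["R"].T@d["t"],3))
E
```

```text
{'time': 0.0, 'qpos': [-1.249, 0.092, 1.232, -0.0, 1.82, -0.057], 'joint_velocities': [-0.001, 0.001, -0.0, -0.001, 0.0, -0.001], 'joint_torque': [-0.0, -44.647, -40.644, 0.07, 0.03, -0.0], 'ee_pos': [0.222, -0.557, 0.222], 'orientation': [0.982, 0.188, -0.0, -0.001], 'contact_force': [0.031, 0.025, 0.297], 'wrist_torque': [-0.049, 0.027, 0.032], 'finger_force': 0.0, 'width': 0.088}
scene [[395.5, 0.0, 273.3], [0.0, 395.5, 214.6], [0.0, 0.0, 1.0]] [-0.033 -0.753  0.45 ]
top [[470.7, 0.0, 285.2], [0.0, 470.7, 205.6], [0.0, 0.0, 1.0]] [ 0.503 -0.224  0.936]
```

View pics/scene0.png

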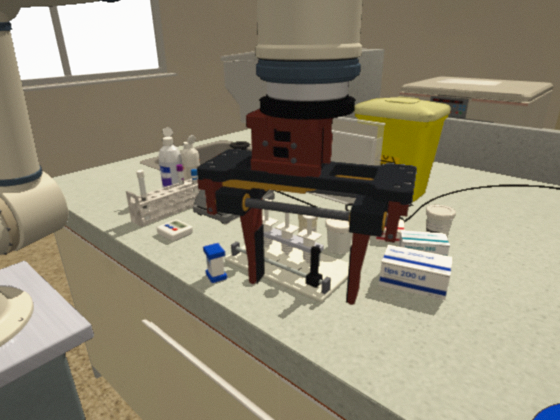

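View pics/top0.png

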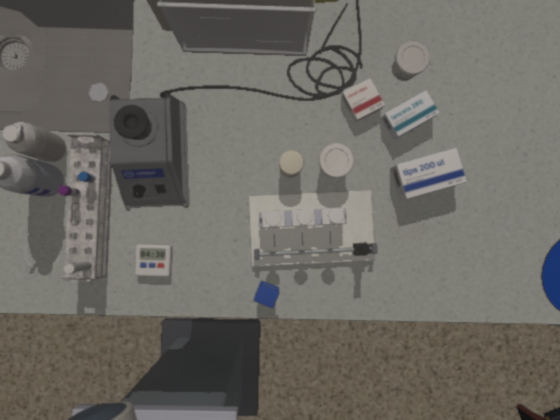

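The top view shows the stand at about columns 248–375 and rows 191–270. The thumb plates are near row 216, the black post is at about (362,249), the blue label holder at (267,294), and the cup and jar are behind. I'll enlarge this view next.

```bash
python3 - <<'E'
import cv2
i=cv2.imread("pics/top0.png")[180:310,240:390]
cv2.imwrite("pics/c1.png",cv2.resize(i,None,fx=5,fy=4.6,interpolation=cv2.INTER_CUBIC) if 0 else cv2.resize(i,None,fx=4.5,fy=4.5,interpolation=cv2.INTER_CUBIC))
E
```

```text
(no output)
```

View pics/c1.png

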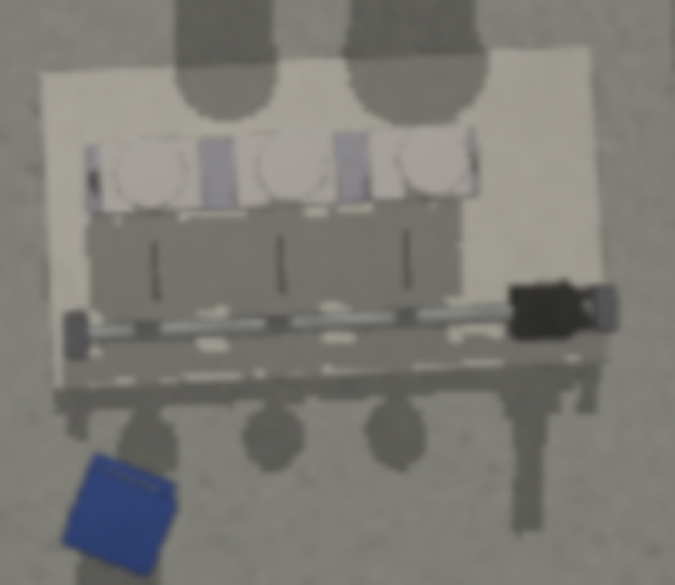

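The crop shows the thumb plates at (151,172), (292,166) and (437,160), and the plate corners at (42,73), (589,47), (604,361) and (56,387). The post with its slide is near (540,310).

```bash
cat > h.py <<'E'
import numpy as np
def cast(d,uv,z):
    K,R,t=d["camera_matrix"],d["R"],d["t"];c=-R.T@t
    r=R.T@np.linalg.solve(K,[uv[0],uv[1],1]);return c+r*(z-c[2])/r[2]
E
python3 - <<'E'
import numpy as np
from h import cast
d=np.load("pics/top0.npz")
def f(p,z):return cast(d,(p[0]/4.5+240-.4,p[1]/4.5+180-.4),z)
T=[f(p,.1205) for p in((151,172),(292,166),(437,160))]
C=[f(p,.012) for p in((42,73),(589,47),(604,361),(56,387))]
for a in T+C:print(a.round(4))
print([np.linalg.norm(C[i]-C[i-1]).round(4) for i in range(4)],np.linalg.norm(T[0]-T[2]))
for a,b in((T[2],T[0]),(C[1],C[0]),(C[2],C[3])):v=b-a;print("yaw",np.arctan2(-v[0],v[1]))
m=sum(T)/3
th=np.mean([np.arctan2(-(b-a)[0],(b-a)[1]) for a,b in((C[1],C[0]),(C[2],C[3]),(T[2],T[0]))])
ux=np.array([np.cos(th),np.sin(th),0]);uy=np.array([-ux[1],ux[0],0])
o=m-.02*ux;print("o",o,th)
for y in(.055,0,-.055,-.115):print((o+.02*ux+y*uy).round(4),(o-.045*ux+y*uy).round(4))
for p in C:print(((p-o)@ux).round(3),((p-o)@uy).round(3))
for p in((155,270),(281,265),(406,258)):q=f(p,.012);print(((q-o)@ux).round(4),((q-o)@uy).round(4))
print("lab",f((120,515),.066),"post",f((540,310),.096),f((510,310),.06))
from station import arm
from scipy.spatial.transform import Rotation as Ro
print(Ro.from_quat(arm.observe()["orientation"]).as_matrix().round(4).tolist())
E
```

```text
[ 0.5253 -0.2211  0.1205]
[ 0.529  -0.2754  0.1205]
[ 0.5328 -0.3314  0.1205]
[ 0.5704 -0.172   0.012 ]
[ 0.5882 -0.4117  0.012 ]
[ 0.4509 -0.4203  0.012 ]
[ 0.4341 -0.182   0.012 ]
[np.float64(0.1366), np.float64(0.2404), np.float64(0.1375), np.float64(0.2389)] 0.11053826615146989
yaw 0.06738920669925252
yaw 0.07420338399009438
yaw 0.07036449955080153
o [ 0.50908982 -0.27734926  0.1205    ] 0.07065236341338281
[ 0.5252 -0.2211  0.1205] [ 0.4603 -0.2257  0.1205]
[ 0.529  -0.2759  0.1205] [ 0.4642 -0.2805  0.1205]
[ 0.5329 -0.3308  0.1205] [ 0.4681 -0.3354  0.1205]
[ 0.5372 -0.3907  0.1205] [ 0.4723 -0.3952  0.1205]
0.069 0.101
0.069 -0.14
-0.068 -0.139
-0.068 0.1
-0.0195 0.0553
-0.0199 0.0004
-0.0193 -0.0543
lab [ 0.38694624 -0.21193663  0.066     ] post [ 0.47518592 -0.37669506  0.096     ] [ 0.47370863 -0.37078548  0.06      ]
[[0.9291, 0.3698, -0.0006], [0.3698, -0.9291, 0.0016], [0.0001, -0.0017, -1.0]]
```

Request:
step_arm(commands=[{"slide": [0.03,-0.008,0],"yaw": 3,"jaw": 0},{"slide": [0.07,-0.018,0],"yaw": 7,"jaw": 0},{"slide": [0.11,-0.028,0],"yaw": 11,"jaw": 0},{"slide": [0.15,-0.038,0],"yaw": 15,"jaw": 0},{"slide": [0.19,-0.048,0],"yaw": 17.7,"jaw": 0}])

```text
time: 0.6
ee_pos: [0.3817, -0.4414, 0.2221]
orientation: [0.999, 0.034, -0.0, -0.0]
contact_force: [0.4, -0.7, 0.7]
width: 0.0513
finger_force: 0.0
```

Request:
step_arm(commands=[{"slide": [0.04,-0.025,0]},{"slide": [0.08,-0.05,0]},{"slide": [0.12,-0.075,0.02]},{"slide": [0.15,-0.095,0.04]},{"slide": [0.159,-0.1,0.06]}])

```text
invalid input at $.commands[0]: expected keys slide, yaw, jaw
```

Request:
step_arm(commands=[{"slide": [0,0,0.015],"jaw": 0},{"slide": [0,0,0.025],"jaw": 0},{"slide": [0,0,0.025],"jaw": 0}])

```text
invalid input at $.commands[0]: expected keys slide, yaw, jaw
```

```bash
python3 - <<'E'
from station import arm,cams
import cv2,numpy as np
s=arm.observe();print({k:np.round(s[k],4).tolist() for k in("time","ee_pos","orientation","contact_force","width")})
a=cams.get_image("scene");b=cams.get_image("wrist")
sc=cv2.resize(a["color"][180:310,190:400],(800,495),interpolation=cv2.INTER_CUBIC)
cv2.imwrite("pics/s1.png",sc[:,:,::-1]);cv2.imwrite("pics/w1.png",b["color"][:,:,::-1])
E
```

```text
{'time': 0.6, 'ee_pos': [0.3817, -0.4414, 0.2221], 'orientation': [0.9994, 0.0335, -0.0002, -0.0003], 'contact_force': [0.3718, -0.6577, 0.6695], 'width': 0.0513}
```

View pics/s1.png

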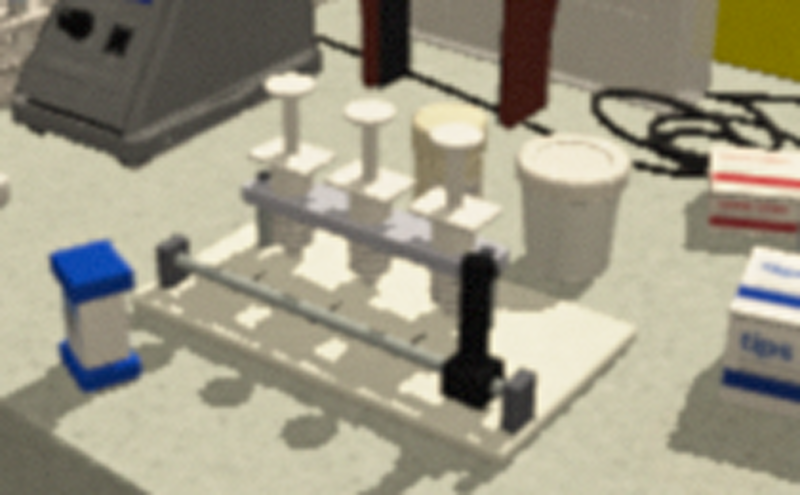

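View pics/w1.png

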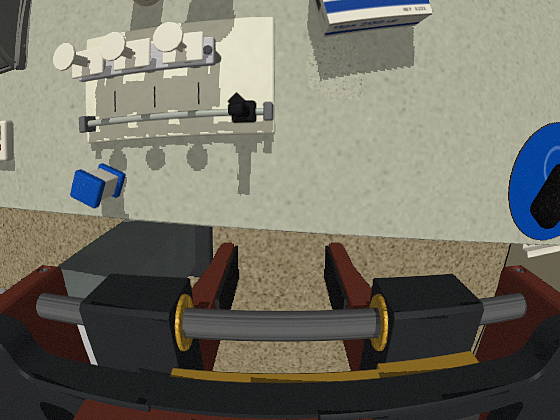

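The scene view shows all three plungers out, with thumb plates at crop (290,85), (370,110) and (455,135). The post is parked near the right end block, and nothing is in the way. The moves were refused because each row needs every key, so I'll resend them.

Request:
step_arm(commands=[{"slide": [0.04,-0.025,0],"yaw": 0,"jaw": 0},{"slide": [0.08,-0.05,0],"yaw": 0,"jaw": 0},{"slide": [0.12,-0.075,0.02],"yaw": 0,"jaw": 0},{"slide": [0.15,-0.095,0.04],"yaw": 0,"jaw": 0},{"slide": [0.159,-0.1,0.06],"yaw": 0,"jaw": 0}])

```text
time: 1.2
ee_pos: [0.5343, -0.3295, 0.1611]
orientation: [0.999, 0.037, -0.0, -0.001]
contact_force: [0.3, -0.6, -1.9]
width: 0.0032
finger_force: 0.0
```

Request:
step_arm(commands=[{"slide": [0,0,0.015],"yaw": 0,"jaw": 0},{"slide": [0,0,0.025],"yaw": 0,"jaw": 0},{"slide": [0,0,0.025],"yaw": 0,"jaw": 0}])

```text
time: 1.5
ee_pos: [0.5306, -0.3325, 0.1357]
orientation: [0.999, 0.034, -0.001, -0.001]
contact_force: [0.7, 0.2, -0.6]
width: 0.0007
finger_force: 0.0
```

```bash
python3 - <<'E'
from station import arm,cams
import cv2,numpy as np
from h import cast
s=arm.observe();print({k:np.round(s[k],4).tolist() for k in("time","ee_pos","orientation","contact_force","width")})
d=np.load("pics/scene0.npz")
print([cast(d,(190+u*.2625,180+v*.2626),.1205).round(4) for u,v in((290,85),(370,110),(455,135))])
a=cams.get_image("scene")
sc=cv2.resize(a["color"][180:310,190:400],(800,495),interpolation=cv2.INTER_CUBIC)
cv2.imwrite("pics/s2.png",sc[:,:,::-1])
E
```

```text
{'time': 1.5, 'ee_pos': [0.5306, -0.3325, 0.1357], 'orientation': [0.9994, 0.0342, -0.0014, -0.0008], 'contact_force': [0.6619, 0.2141, -0.5897], 'width': 0.0007}
[array([ 0.5228, -0.223 ,  0.1205]), array([ 0.5257, -0.2788,  0.1205]), array([ 0.53  , -0.3323,  0.1205])]
```

View pics/s2.png

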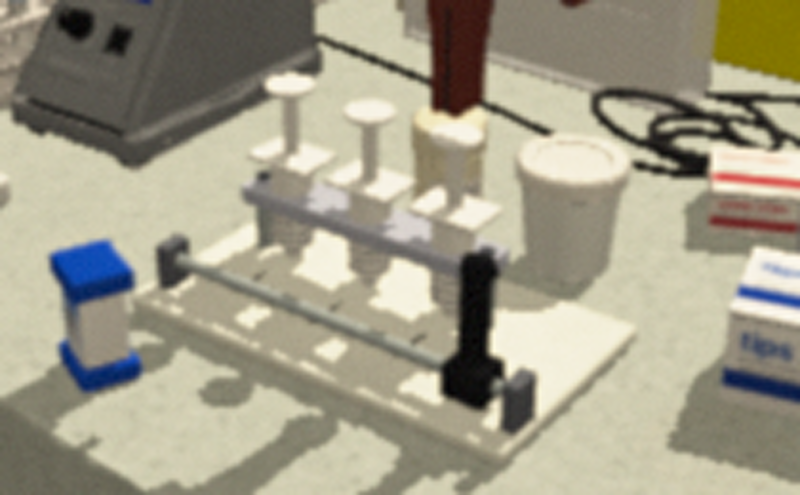

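The closed fingertips are straight above thumb 3 and about 14 mm higher. The two views agree on the thumb positions to 3 mm. Now I'll press slowly.

Request:
step_arm(commands=[{"slide": [0,0,0.004],"yaw": 0,"jaw": 0},{"slide": [0,0,0.008],"yaw": 0,"jaw": 0},{"slide": [0,0,0.011],"yaw": 0,"jaw": 0},{"slide": [0,0,0.013],"yaw": 0,"jaw": 0},{"slide": [0,0,0.015],"yaw": 0,"jaw": 0}])

```text
time: 2.05
ee_pos: [0.5323, -0.3318, 0.1225]
orientation: [0.999, 0.035, 0.0, 0.0]
contact_force: [0.6, -0.7, 0.3]
width: 0.0002
finger_force: 0.0
```

Request:
step_arm(commands=[{"slide": [0,0,0.0015],"yaw": 0,"jaw": 0},{"slide": [0,0,0.003],"yaw": 0,"jaw": 0},{"slide": [0,0,0.0045],"yaw": 0,"jaw": 0},{"slide": [0,0,0.006],"yaw": 0,"jaw": 0},{"slide": [0,0,0.0075],"yaw": 0,"jaw": 0}])

```text
time: 2.55
ee_pos: [0.5323, -0.3317, 0.1153]
orientation: [0.999, 0.035, 0.0, 0.0]
contact_force: [-1.0, 1.4, 2.5]
width: 0.0005
finger_force: 1.2
```

Request:
step_arm(commands=[{"slide": [0,0,0.0015],"yaw": 0,"jaw": 0},{"slide": [0,0,0.003],"yaw": 0,"jaw": 0},{"slide": [0,0,0.0045],"yaw": 0,"jaw": 0},{"slide": [0,0,0.006],"yaw": 0,"jaw": 0},{"slide": [0,0,0.007],"yaw": 0,"jaw": 0}])

```text
time: 3.05
ee_pos: [0.5323, -0.3318, 0.108]
orientation: [0.999, 0.035, 0.0, -0.0]
contact_force: [-1.2, 1.2, 2.9]
width: 0.0003
finger_force: 1.1
```

Travel is about 14 mm and the force is still 2.9 N. I'll continue in 2–2.5 mm steps.

Request:
step_arm(commands=[{"slide": [0,0,0.0008],"yaw": 0,"jaw": 0},{"slide": [0,0,0.0016],"yaw": 0,"jaw": 0},{"slide": [0,0,0.0025],"yaw": 0,"jaw": 0}])

```text
time: 3.35
ee_pos: [0.5323, -0.3318, 0.1058]
orientation: [0.999, 0.035, 0.0, 0.0]
contact_force: [-1.6, 1.2, 5.0]
width: 0.0006
finger_force: 1.9
```

Request:
step_arm(commands=[{"slide": [0,0,0.0005],"yaw": 0,"jaw": 0},{"slide": [0,0,0.001],"yaw": 0,"jaw": 0},{"slide": [0,0,0.001],"yaw": 0,"jaw": 0}])

```text
time: 3.65
ee_pos: [0.5324, -0.3317, 0.105]
orientation: [0.999, 0.035, 0.0, 0.0]
contact_force: [-1.7, 2.0, 5.4]
width: 0.0005
finger_force: 2.5
```

Request:
step_arm(commands=[{"slide": [0,0,0.0005],"yaw": 0,"jaw": 0},{"slide": [0,0,0.001],"yaw": 0,"jaw": 0},{"slide": [0,0,0.001],"yaw": 0,"jaw": 0}])

```text
time: 3.95
ee_pos: [0.5323, -0.3318, 0.1042]
orientation: [0.999, 0.035, 0.0, 0.0]
contact_force: [-1.9, 2.2, 5.9]
width: 0.0006
finger_force: 2.9
```

Request:
step_arm(commands=[{"slide": [0,0,0],"yaw": 0,"jaw": 0},{"slide": [0,0,0.0005],"yaw": 0,"jaw": 0},{"slide": [0,0,0.001],"yaw": 0,"jaw": 0},{"slide": [0,0,0.001],"yaw": 0,"jaw": 0}])

```text
time: 4.35
ee_pos: [0.5324, -0.3318, 0.1035]
orientation: [0.999, 0.035, 0.0, 0.0]
contact_force: [-2.8, 2.7, 7.2]
width: 0.0007
finger_force: 3.5
```

The resistance rises steadily (2.9, 5.0, 5.4, 5.9, 7.2 N), so syringe 3 is the one that sticks. I'll let go and move to syringe 2.

Request:
step_arm(commands=[{"slide": [0,0,-0.005],"yaw": 0,"jaw": 0},{"slide": [0,0,-0.015],"yaw": 0,"jaw": 0},{"slide": [0,0,-0.03],"yaw": 0,"jaw": 0},{"slide": [0,-0.01,-0.035],"yaw": 0,"jaw": 0},{"slide": [0,-0.03,-0.035],"yaw": 0,"jaw": 0}])

```text
time: 4.85
ee_pos: [0.5307, -0.3024, 0.1396]
orientation: [0.999, 0.034, 0.001, 0.001]
contact_force: [0.7, 0.1, 0.4]
width: 0.0005
finger_force: 0.0
```

Request:
step_arm(commands=[{"slide": [0,-0.015,0],"yaw": 0,"jaw": 0},{"slide": [0,-0.025,0],"yaw": 0,"jaw": 0},{"slide": [0,-0.025,0.005],"yaw": 0,"jaw": 0},{"slide": [0,-0.025,0.01],"yaw": 0,"jaw": 0},{"slide": [0,-0.025,0.012],"yaw": 0,"jaw": 0}])

```text
time: 5.35
ee_pos: [0.528, -0.2771, 0.1243]
orientation: [0.999, 0.035, -0.001, -0.0]
contact_force: [0.6, -1.2, 0.3]
width: 0.0006
finger_force: 0.0
```

Request:
step_arm(commands=[{"slide": [0,0,0.0015],"yaw": 0,"jaw": 0},{"slide": [0,0,0.003],"yaw": 0,"jaw": 0},{"slide": [0,0,0.0045],"yaw": 0,"jaw": 0},{"slide": [0,0,0.006],"yaw": 0,"jaw": 0},{"slide": [0,0,0.0075],"yaw": 0,"jaw": 0}])

```text
time: 5.85
ee_pos: [0.5285, -0.2771, 0.1185]
orientation: [0.999, 0.035, 0.0, 0.0]
contact_force: [-0.7, 0.4, 3.2]
width: 0.0008
finger_force: 1.1
```

Request:
step_arm(commands=[{"slide": [0,0,0.0015],"yaw": 0,"jaw": 0},{"slide": [0,0,0.003],"yaw": 0,"jaw": 0},{"slide": [0,0,0.0045],"yaw": 0,"jaw": 0},{"slide": [0,0,0.006],"yaw": 0,"jaw": 0},{"slide": [0,0,0.0075],"yaw": 0,"jaw": 0}])

```text
time: 6.35
ee_pos: [0.5285, -0.2771, 0.1106]
orientation: [0.999, 0.035, 0.0, 0.0]
contact_force: [-0.1, -0.6, 1.6]
width: 0.0004
finger_force: 1.2
```

Request:
step_arm(commands=[{"slide": [0,0,0.001],"yaw": 0,"jaw": 0},{"slide": [0,0,0.002],"yaw": 0,"jaw": 0},{"slide": [0,0,0.003],"yaw": 0,"jaw": 0},{"slide": [0,0,0.004],"yaw": 0,"jaw": 0}])

```text
time: 6.75
ee_pos: [0.5285, -0.277, 0.1066]
orientation: [0.999, 0.035, 0.0, 0.0]
contact_force: [-0.1, -1.9, 2.5]
width: 0.0002
finger_force: 1.1
```

Request:
step_arm(commands=[{"slide": [0,0,0.001],"yaw": 0,"jaw": 0},{"slide": [0,0,0.002],"yaw": 0,"jaw": 0},{"slide": [0,0,0.003],"yaw": 0,"jaw": 0}])

```text
time: 7.05
ee_pos: [0.5285, -0.2769, 0.1036]
orientation: [0.999, 0.035, 0.0, 0.0]
contact_force: [-0.5, -2.3, 1.7]
width: 0.0004
finger_force: 1.1
```

Request:
step_arm(commands=[{"slide": [0,0,0.001],"yaw": 0,"jaw": 0},{"slide": [0,0,0.002],"yaw": 0,"jaw": 0},{"slide": [0,0,0.003],"yaw": 0,"jaw": 0}])

```text
time: 7.35
ee_pos: [0.5285, -0.2769, 0.1006]
orientation: [0.999, 0.035, 0.0, 0.0]
contact_force: [-0.3, -1.8, 2.0]
width: 0.0004
finger_force: 1.1
```

Syringe 2 is free past 21 mm, so I'll run it home.

Request:
step_arm(commands=[{"slide": [0,0,0.0015],"yaw": 0,"jaw": 0},{"slide": [0,0,0.003],"yaw": 0,"jaw": 0},{"slide": [0,0,0.0045],"yaw": 0,"jaw": 0},{"slide": [0,0,0.006],"yaw": 0,"jaw": 0},{"slide": [0,0,0.007],"yaw": 0,"jaw": 0}])

```text
time: 7.85
ee_pos: [0.5285, -0.2768, 0.0934]
orientation: [0.999, 0.035, -0.0, -0.0]
contact_force: [-0.1, -1.6, 2.7]
width: 0.0005
finger_force: 1.1
```

Request:
step_arm(commands=[{"slide": [0,0,0.001],"yaw": 0,"jaw": 0},{"slide": [0,0,0.002],"yaw": 0,"jaw": 0},{"slide": [0,0,0.002],"yaw": 0,"jaw": 0}])

```text
time: 8.15
ee_pos: [0.5285, -0.2768, 0.0923]
orientation: [0.999, 0.035, 0.0, 0.0]
contact_force: [-1.7, -0.9, 4.6]
width: 0.0005
finger_force: 2.5
```

Plunger 2 is home (z 92.3 mm, force rising on the stop). Next is syringe 1.

Request:
step_arm(commands=[{"slide": [0,0,-0.015],"yaw": 0,"jaw": 0},{"slide": [0,0,-0.035],"yaw": 0,"jaw": 0},{"slide": [0,0,-0.047],"yaw": 0,"jaw": 0},{"slide": [0,-0.01,-0.047],"yaw": 0,"jaw": 0},{"slide": [0,-0.03,-0.047],"yaw": 0,"jaw": 0}])

```text
time: 8.65
ee_pos: [0.5261, -0.2466, 0.1382]
orientation: [0.999, 0.034, -0.0, -0.0]
contact_force: [-0.6, 0.6, -1.3]
width: 0.0002
finger_force: 0.0
```

Request:
step_arm(commands=[{"slide": [0,-0.015,0],"yaw": 0,"jaw": 0},{"slide": [0,-0.025,0],"yaw": 0,"jaw": 0},{"slide": [0,-0.025,0.005],"yaw": 0,"jaw": 0},{"slide": [0,-0.025,0.01],"yaw": 0,"jaw": 0},{"slide": [0,-0.025,0.013],"yaw": 0,"jaw": 0}])

```text
time: 9.15
ee_pos: [0.5243, -0.2221, 0.1244]
orientation: [0.999, 0.035, -0.001, -0.0]
contact_force: [-0.0, 0.2, 0.9]
width: 0.0007
finger_force: 0.0
```

Request:
step_arm(commands=[{"slide": [0,0,0.0015],"yaw": 0,"jaw": 0},{"slide": [0,0,0.003],"yaw": 0,"jaw": 0},{"slide": [0,0,0.0045],"yaw": 0,"jaw": 0},{"slide": [0,0,0.006],"yaw": 0,"jaw": 0},{"slide": [0,0,0.0075],"yaw": 0,"jaw": 0}])

```text
time: 9.65
ee_pos: [0.5246, -0.2224, 0.1185]
orientation: [0.999, 0.035, 0.0, 0.0]
contact_force: [-1.2, -0.5, 2.1]
width: 0.0004
finger_force: 1.2
```

Request:
step_arm(commands=[{"slide": [0,0,0.0015],"yaw": 0,"jaw": 0},{"slide": [0,0,0.003],"yaw": 0,"jaw": 0},{"slide": [0,0,0.0045],"yaw": 0,"jaw": 0},{"slide": [0,0,0.006],"yaw": 0,"jaw": 0}])

```text
time: 10.05
ee_pos: [0.5247, -0.2222, 0.1121]
orientation: [0.999, 0.035, 0.0, 0.0]
contact_force: [-0.7, -1.5, 1.5]
width: 0.0004
finger_force: 1.2
```

Request:
step_arm(commands=[{"slide": [0,0,0.001],"yaw": 0,"jaw": 0},{"slide": [0,0,0.002],"yaw": 0,"jaw": 0},{"slide": [0,0,0.003],"yaw": 0,"jaw": 0},{"slide": [0,0,0.004],"yaw": 0,"jaw": 0},{"slide": [0,0,0.005],"yaw": 0,"jaw": 0}])

```text
time: 10.55
ee_pos: [0.5248, -0.2221, 0.1071]
orientation: [0.999, 0.035, 0.0, 0.0]
contact_force: [0.3, -2.2, 1.7]
width: 0.0006
finger_force: 1.1
```

Request:
step_arm(commands=[{"slide": [0,0,0.001],"yaw": 0,"jaw": 0},{"slide": [0,0,0.002],"yaw": 0,"jaw": 0},{"slide": [0,0,0.003],"yaw": 0,"jaw": 0}])

```text
time: 10.85
ee_pos: [0.5247, -0.222, 0.1041]
orientation: [0.999, 0.035, 0.0, 0.0]
contact_force: [0.9, -2.1, 1.7]
width: 0.0005
finger_force: 1.1
```

Request:
step_arm(commands=[{"slide": [0,0,0.001],"yaw": 0,"jaw": 0},{"slide": [0,0,0.002],"yaw": 0,"jaw": 0},{"slide": [0,0,0.003],"yaw": 0,"jaw": 0}])

```text
time: 11.15
ee_pos: [0.5247, -0.222, 0.1011]
orientation: [0.999, 0.035, 0.0, -0.0]
contact_force: [1.1, -0.8, 3.0]
width: 0.0005
finger_force: 1.1
```

Syringe 1 is free too, since the pad force stays at 1.1 N. I'll run it home.

Request:
step_arm(commands=[{"slide": [0,0,0.0015],"yaw": 0,"jaw": 0},{"slide": [0,0,0.003],"yaw": 0,"jaw": 0},{"slide": [0,0,0.0045],"yaw": 0,"jaw": 0},{"slide": [0,0,0.006],"yaw": 0,"jaw": 0},{"slide": [0,0,0.0075],"yaw": 0,"jaw": 0}])

```text
time: 11.65
ee_pos: [0.5247, -0.222, 0.0935]
orientation: [0.999, 0.035, 0.0, -0.0]
contact_force: [1.4, -1.2, 2.8]
width: 0.0001
finger_force: 1.2
```

Request:
step_arm(commands=[{"slide": [0,0,0.001],"yaw": 0,"jaw": 0},{"slide": [0,0,0.002],"yaw": 0,"jaw": 0},{"slide": [0,0,0.002],"yaw": 0,"jaw": 0}])

```text
time: 11.95
ee_pos: [0.5247, -0.222, 0.0923]
orientation: [0.999, 0.035, 0.0, 0.0]
contact_force: [0.9, 0.0, 4.4]
width: 0.0001
finger_force: 2.6
```

Request:
step_arm(commands=[{"slide": [0,0,-0.02],"yaw": 0,"jaw": 0},{"slide": [0,0,-0.05],"yaw": 0,"jaw": 0},{"slide": [0,0,-0.08],"yaw": 0,"jaw": 0},{"slide": [-0.02,0.02,-0.1],"yaw": 0,"jaw": 0},{"slide": [-0.05,0.06,-0.1],"yaw": 0,"jaw": 0}])

```text
time: 12.45
ee_pos: [0.4803, -0.2842, 0.195]
orientation: [0.999, 0.037, 0.002, 0.001]
contact_force: [-0.0, -1.7, 0.1]
width: 0.0005
finger_force: 0.0
```

```bash
python3 - <<'E'
from station import arm,cams
import cv2,numpy as np
a=cams.get_image("scene");np.savez("pics/s3.npz",**a)
sc=cv2.resize(a["color"][180:310,190:400],(800,495),interpolation=cv2.INTER_CUBIC)
cv2.imwrite("pics/s3.png",sc[:,:,::-1])
E
```

```text
(no output)
```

View pics/s3.png

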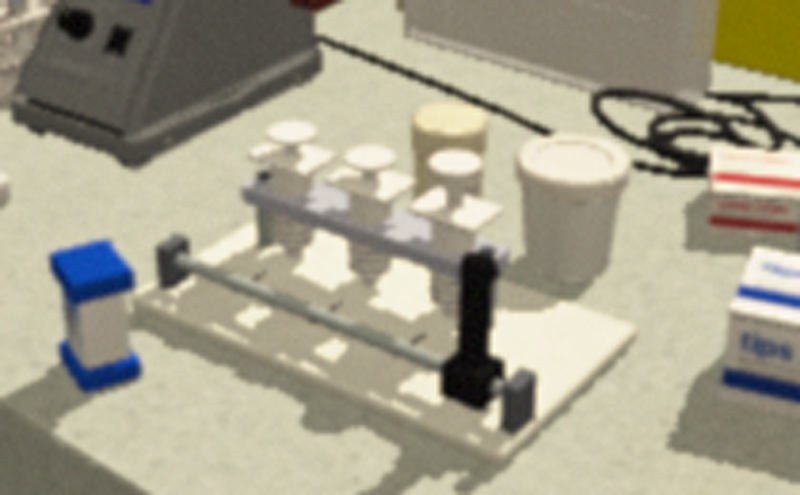

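Plungers 1 and 2 are home and plunger 3 is partway, with its plate at crop (455,162). The post top is at crop (479,258), still parked.

```bash
python3 - <<'E'
import numpy as np
from h import cast
d=np.load("pics/s3.npz")
p=cast(d,(190+479*.2625,180+258*.2626),.096);print(p)
print(cast(d,(190+290*.2625,180+132*.2626),.092),cast(d,(190+370*.2625,180+158*.2626),.092))
t=np.load("pics/top0.npz")
print(cast(t,(240+545/4.5-.4,180+312/4.5-.4),.096))
th=.0707;ux=np.array([np.cos(th),np.sin(th)]);uy=np.array([-ux[1],ux[0]])
o=np.array([.5285,-.277])-.02*ux  # mean of both views
q=p[:2]-o;print("stand",q@ux,q@uy)
for y in(-.11,-.055):print(y,o-.045*ux+y*uy)
from station import arm
s=arm.observe();e=s["ee_pos"][:2]-o;print(s["ee_pos"],e@ux,e@uy)
E
```

```text
[ 0.47099265 -0.39232142  0.096     ]
[ 0.52202274 -0.22295202  0.092     ] [ 0.5257442  -0.27874543  0.092     ]
[ 0.47444279 -0.37869917  0.096     ]
stand -0.045510117351586006 -0.11097094489441879
-0.11 [ 0.47143291 -0.39131687]
-0.055 [ 0.46754764 -0.33645427]
[ 0.47502979 -0.29141175  0.19312103] -0.03435468892335636 -0.010598550194198982
```

Request:
step_arm(commands=[{"slide": [-0.005,0.03,0],"yaw": 0,"jaw": 0.7},{"slide": [-0.01,0.06,0],"yaw": 0,"jaw": 0.7},{"slide": [-0.015,0.09,0],"yaw": 0,"jaw": 0.7},{"slide": [-0.015,0.106,0],"yaw": 0,"jaw": 0.7},{"slide": [-0.015,0.106,0.02],"yaw": 0,"jaw": 0.7}])

```text
time: 13.0
ee_pos: [0.4713, -0.3945, 0.1728]
orientation: [0.999, 0.034, 0.001, 0.001]
contact_force: [-0.3, 0.7, -0.5]
width: 0.0371
finger_force: 0.0
```

Request:
step_arm(commands=[{"slide": [0,0,0],"yaw": 0,"jaw": 0.7},{"slide": [0,0,0.02],"yaw": 0,"jaw": 0.7},{"slide": [0,0,0.04],"yaw": 0,"jaw": 0.7},{"slide": [0,0,0.055],"yaw": 0,"jaw": 0.7},{"slide": [0,0,0.055],"yaw": 0,"jaw": 0.7}])

```text
time: 13.5
ee_pos: [0.4704, -0.3907, 0.1136]
orientation: [0.999, 0.035, -0.002, -0.002]
contact_force: [-0.0, -0.5, 0.8]
width: 0.0615
finger_force: 0.0
```

Request:
step_arm(commands=[{"slide": [0,0,0.015],"yaw": 0,"jaw": 0.7},{"slide": [0,0,0.03],"yaw": 0,"jaw": 0.7},{"slide": [0,0,0.045],"yaw": 0,"jaw": 0.7},{"slide": [0,0,0.055],"yaw": 0,"jaw": 0.7},{"slide": [0,0,0.055],"yaw": 0,"jaw": 0.7}])

```text
time: 14.0
ee_pos: [0.4704, -0.3913, 0.0589]
orientation: [0.999, 0.035, -0.001, -0.001]
contact_force: [0.3, 0.3, 0.7]
width: 0.062
finger_force: 0.0
```

Request:
step_arm(commands=[{"slide": [0,0,0],"yaw": 0,"jaw": 0.5},{"slide": [0,0,0],"yaw": 0,"jaw": 0.35},{"slide": [0,0,0],"yaw": 0,"jaw": 0.2},{"slide": [0,0,0],"yaw": 0,"jaw": 0.1},{"slide": [0,0,0],"yaw": 0,"jaw": 0.1}], force=5)

```text
time: 14.5
ee_pos: [0.4715, -0.3923, 0.0621]
orientation: [0.999, 0.035, 0.0, 0.0]
contact_force: [0.0, -0.2, 0.0]
width: 0.0246
finger_force: 0.0
```

Request:
step_arm(commands=[{"slide": [0,0,0],"yaw": 0,"jaw": 0.1},{"slide": [0,0,0],"yaw": 0,"jaw": 0.1},{"slide": [0,0,0],"yaw": 0,"jaw": 0.1}])

```text
time: 14.8
ee_pos: [0.4715, -0.392, 0.0618]
orientation: [0.999, 0.035, 0.0, -0.0]
contact_force: [0.1, 1.0, 0.9]
width: 0.0155
finger_force: 5.0
```

The post is gripped (opening 15.5 mm, 5 N). I'll slide it 55 mm to the front of syringe 3.

Request:
step_arm(commands=[{"slide": [0,-0.005,0],"yaw": 0,"jaw": 0.1},{"slide": [0,-0.014,0],"yaw": 0,"jaw": 0.1},{"slide": [0,-0.023,0],"yaw": 0,"jaw": 0.1},{"slide": [0,-0.032,0],"yaw": 0,"jaw": 0.1},{"slide": [0,-0.04,0],"yaw": 0,"jaw": 0.1}])

```text
time: 15.3
ee_pos: [0.4685, -0.3514, 0.0618]
orientation: [0.999, 0.035, -0.0, 0.0]
contact_force: [0.4, -1.5, 0.8]
width: 0.0153
finger_force: 5.0
```

Request:
step_arm(commands=[{"slide": [0,-0.006,0],"yaw": 0,"jaw": 0.1},{"slide": [0,-0.011,0],"yaw": 0,"jaw": 0.1},{"slide": [0,-0.015,0],"yaw": 0,"jaw": 0.1},{"slide": [0,-0.015,0],"yaw": 0,"jaw": 0.1},{"slide": [0,-0.015,0],"yaw": 0,"jaw": 0.1}])

```text
time: 15.8
ee_pos: [0.4675, -0.3368, 0.0617]
orientation: [0.999, 0.035, -0.0, -0.001]
contact_force: [-1.2, 1.2, 3.3]
width: 0.0154
finger_force: 5.0
```

Request:
step_arm(commands=[{"slide": [0,0,0],"yaw": 0,"jaw": 0.3},{"slide": [0,0,0],"yaw": 0,"jaw": 0.6},{"slide": [0,0,0],"yaw": 0,"jaw": 0.7},{"slide": [0,0,0],"yaw": 0,"jaw": 0.7},{"slide": [0,0,0],"yaw": 0,"jaw": 0.7}])

```text
time: 16.3
ee_pos: [0.4675, -0.3373, 0.0614]
orientation: [0.999, 0.035, -0.0, -0.0]
contact_force: [0.1, -0.4, 0.3]
width: 0.052
finger_force: 0.0
```

Request:
step_arm(commands=[{"slide": [0,0,-0.02],"yaw": 0,"jaw": 0.7},{"slide": [0,0,-0.05],"yaw": 0,"jaw": 0.7},{"slide": [0,0,-0.08],"yaw": 0,"jaw": 0.7},{"slide": [0,0,-0.11],"yaw": 0,"jaw": 0.7},{"slide": [0,0,-0.14],"yaw": 0,"jaw": 0.7}])

```text
time: 16.8
ee_pos: [0.4674, -0.3372, 0.2028]
orientation: [0.999, 0.035, 0.0, -0.0]
contact_force: [1.0, -0.3, 0.2]
width: 0.0618
finger_force: 0.0
```

Request:
step_arm(commands=[{"slide": [-0.03,0.03,-0.03],"yaw": 0,"jaw": 0.7},{"slide": [-0.06,0.07,-0.05],"yaw": 0,"jaw": 0.7},{"slide": [-0.09,0.11,-0.05],"yaw": 0,"jaw": 0.7},{"slide": [-0.12,0.15,-0.05],"yaw": 0,"jaw": 0.7},{"slide": [-0.12,0.18,-0.05],"yaw": 0,"jaw": 0.7}])

```text
time: 17.3
ee_pos: [0.3573, -0.5278, 0.2528]
orientation: [0.999, 0.033, -0.0, 0.001]
contact_force: [1.0, 0.1, -0.2]
width: 0.0614
finger_force: 0.0
```

```bash
python3 - <<'E'
from station import arm,cams
import cv2,numpy as np
a=cams.get_image("scene");np.savez("pics/s4.npz",**a)
b=cams.get_image("top");np.savez("pics/t4.npz",**b)
sc=cv2.resize(a["color"][180:310,190:400],(600,371),interpolation=cv2.INTER_CUBIC)
tc=cv2.resize(b["color"][185:290,240:390],(600,420),interpolation=cv2.INTER_CUBIC)[:229]
tc=cv2.resize(b["color"][205:262,240:390],(600,228),interpolation=cv2.INTER_CUBIC)
cv2.imwrite("pics/s4.png",np.vstack([sc,tc])[:,:,::-1])
E
```

```text
(no output)
```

View pics/s4.png

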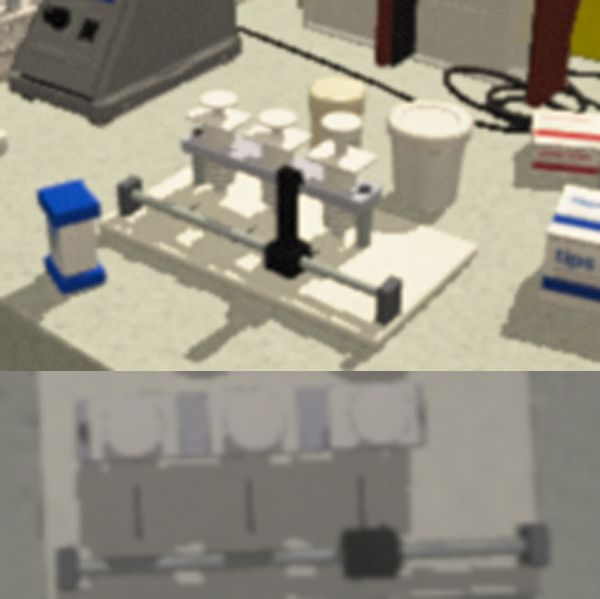

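```bash
python3 - <<'E'
import numpy as np
from h import cast
th=.0707;ux=np.array([np.cos(th),np.sin(th)]);uy=np.array([-ux[1],ux[0]])
o=np.array([.5285,-.277])-.02*ux
f=lambda p:((p[:2]-o)@uy).round(4)
s=np.load("pics/s4.npz");t=np.load("pics/t4.npz")
print("post scene",f(cast(s,(190+290*.35,180+173*.3504),.096)))
T=lambda u,v,z:f(cast(t,(240+u/4-.4,205+v/4-.4),z))
print("line",T(361,130,.012),"blk L",T(341,182,.038),"R",T(402,182,.096),T(402,182,.038))
E
```

```text
post scene -0.0607
line -0.0533 blk L -0.0395 R -0.0606 -0.0686
```

The pointer is within about 1 mm of syringe 3's line in the top view and about 4 mm in the scene view, against a 7 mm tolerance. The arm is clear, so I'll hand in.

```bash
python3 -c "
from station import arm
print(arm.sign_off())"
```

```text
the job is handed in; nothing more can be done
None
```

Job handed in: syringe 3 sticks and was released partway at about 18 mm, plungers 1 and 2 are fully home, and the pointer stands in front of syringe 3 (about 1–4 mm off by the cameras, 7 mm allowed); the cup, jar and label holder were not touched.

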